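Seat a drill plate on its locating pins and latch it

TASK

The drill plate has been laid crooked on the drill jig and rides on the noses of the two locating pins. Nudge it sideways with gentle pushes of the fingertips, without pinching it or picking it up, until its hole and slot drop over the pins and it lies flat on the jig base; then push the swing latch round over the plate as far as it goes. Leave the things lying round the jig alone.

Things in the scene. Friction and masses are not known exactly. Their poses are not given: they have to be found in the camera images.
- jig_base: Dark steel base of the drill jig, 200 x 214 x 20 mm (x, y, z), fixed to the bench. Origin: centre of its underside, on the bench; +x away from the robot, turned at most 0.3 rad; top face 20 mm up. Two steel locating pins stand on the top at x = 25, y = +50 and -50 mm. The latch's pivot pillar, 21 mm thick, stands at x = 78, y = 0; with its screw it is 43 mm above the bench.
- pin_a (a point): Foot of the pin on the base's +y side, on the top face: hole_a belongs here. Both pins: 12 mm thick, 7.5 mm high, with a half-round nose (radius 6 mm), so that a hole up to about 3 mm off still slips down over it, by itself or with a light press from above.
- pin_b (a point): Foot of the pin on the base's -y side, on the top face: hole_b belongs here.
- drill_plate: Loose aluminium plate, 100 x 140 x 8 mm (x, y, z), 0.25 to 0.42 kg. Origin: centre of its underside, z up. Seated, its origin is 20 mm above the base's and the axes agree. It starts 8 to 18 mm too far to the base's -x side, up to 14 mm off in y, turned up to 0.14 rad; it rides on the pin noses with its -x edge on the base, leaning about 5 degrees. Two drill bushes stand 2.5 mm proud of its top.
- hole_a (a point): Centre, at the underside, of the plate's round 14 mm hole; at x = 25, y = +50 mm of the plate. The plate also has a 44 mm round window at x = -12, y = 0; the bushes, 19 mm across, are at x = -12, y = +42 and -42 mm.
- hole_b (a point): Centre, at the underside, of the plate's slot, 14 mm wide in x and 20 mm long in y; at x = 25, y = -50 mm of the plate.
- latch (a joint): Swing latch: steel strap 18 mm wide, 6 mm thick, reaching 59 mm from its upright pivot; underside 30 mm above the bench, 2 mm above the seated plate (a plate still riding on the pins blocks it). Angle in rad: 0 points along the base's +x, away from the plate; grows anticlockwise from above; 3.14 points to -x over the plate, at its stop. Starts at 0.6 to 1.1; stays where it is left.
- latch_post (a point): Foot of the upright black thumb post near the strap's end, 50 mm from the pivot, on the strap's top face 36 mm above the bench. The post is 9 to 13 mm thick and 26 mm tall; pushed sideways with 1 to 2 N it turns the latch.
- pen: Loose blue marker pen, 130 mm long, 13 mm thick, on the bench beside the jig's +y side; leave alone. Origin: its middle, on the bench.
- spanner: Loose combination spanner, 171 mm long, 6 mm thick, on the bench beside the jig's -y side; leave alone. Origin: its middle, on the bench.
- flashlight: Loose black torch, 105 mm long, 28 mm thick, on the bench behind the jig's +x side; leave alone. Origin: its middle, on the bench.
There are look-alikes about, which are no part of the job. Of the things that look like the drill_plate, the larger one is meant.

How it is judged:
On the way:
1. the plate lies flat on the base with hole and slot over the pins, the latch still open (distance between hole_a and pin_a below 0.003 m and distance between hole_b and pin_b below 0.004 m and angle between drill_plate's own z axis and vertical below 0.025 rad and value of joint latch below 1.5 rad), for 0.2 s.
At the end, for the whole second after the job is handed in: The plate lies flat on the base (within 0.025 rad), its hole within 3 mm and its slot within 4 mm of the feet of their pins, at rest; the latch is over it, within 0.15 rad of its stop (distance between hole_a and pin_a below 0.003 m and distance between hole_b and pin_b below 0.004 m and angle between drill_plate's own z axis and vertical below 0.025 rad and value of joint latch above 2.99 rad and linear speed of drill_plate below 0.01 m/s); the robot touches nothing.
It fails at once if the plate is lifted or carried (height (world z) of drill_plate above 0.036 m or angle between drill_plate's own z axis and vertical above 0.25 rad).
It fails at once if the plate is pinched or shoved hard (over 35 N on it from the fingers) (contact force between the fingers and drill_plate above 35 N).
It fails at once if the marker pen, spanner or torch is disturbed (distance of any of pen, spanner, flashlight from where it was at the start of the episode above 0.015 m).
It also fails if it takes over 72 s, if anything falls off the work surface, if the arm or the gripper's body presses on something with over 40 N, if the wrist force passes 120 N, or if a joint passes its speed limit or range.

ROBOT

A 6-joint arm with a two-finger parallel gripper is mounted at the origin on a cart in front of the work surface, level with it; the furniture and walls round the work are solid. World frame = base frame: x ahead of the robot, y to its left, z up, the work surface at z = 0. Lengths are in m, angles in rad, forces in N, time in s.
With the tool pointing down it reaches from about 0.425 to 0.95 m from the base axis. Payload 3.5 kg.
Tool frame: the origin (TCP) lies at the very end of the fingers, on their centre line; the grasp point (between the pads) lies 19 mm behind it; z points along the fingers, y is the line along which they close (so a half turn about z gives the same grasp; the last joint's range is limited). The gripper opens to 85 mm and grips with 20 to 120 N. Pads are 22 mm wide; open, the fingers measure 114 mm over their backs; the gripper's body (76 mm by 85 mm) begins 54 mm behind the grasp point. The pads swing forward as they close: fully open they stand 13 mm farther back than shut.
Start: joints at [0.993, 0.286, 1.577, -0, 1.279, -0.15], TCP at [0.28, 0.614, 0.231] pointing down, gripper open.
Joint ranges: [-2.77, 2.77], [-0.9, 2.22], [0.21, 2.48], [-1.53, 4.67], [0.24, 2.81], [-2.84, 2.84]. Speed limits (rad/s): [2.79, 2.79, 3.14, 3.14, 3.14, 3.14].

INTERFACE

Orientations are given as a unit quaternion [x, y, z, w].
In Python, from plant import get_state, read_camera, sign_off, recognise gives the robot as it stands.
- The arm moves only by the tool arm_command, never from a script. Its argument "steps" is a list of rows, each an object with "translation": the shift along the tool's x, y, z scaled (see below), a list of three; "twist": the turn, a rotation vector about the tool's x, y, z scaled (see below), a list of three; "fingers": the opening, from -1 (shut) to 1 (fully open). In form: [{"translation": [x, y, z], "twist": [rx, ry, rz], "fingers": fingers}, ...]. A call has 1 to 5 rows; each row is the pose to reach, as a shift and turn from the pose commanded when the call began, along the tool's axes at that moment; what a row does not reach only later rows make up. The controller multiplies each number of a shift by 75 cm and each number of a turn by 60 degrees. A row lasts 1/8 s, in which the tool goes at most 62.5 mm and 10.7 degrees, less where a joint would pass 70% of its speed; a pose out of reach is approached as far as the arm can. A call with a number of a shift or a turn outside -1 to 1 is refused whole. A call with a gripper value outside its range is refused whole. The fingers move at their own pace and stop on an object; "grip_force" is the grip in N (left out, the last holds). Time passes only in rows, so rows that repeat a pose let the fingers close. It gives the time, the measured TCP pose, the force, the opening and the grip force at its end, in the units of the state.
- get_state(): the state, without advancing time (a new reading comes with each control period).
- read_camera(name): name is "scene" or "top"; returns a dict with "pixels" (400x640x3 uint8, red, green, blue), "K" (3x3 intrinsics, pixels), "R" (3x3) and "t" (3): a world point X has camera coordinates R X + t. Camera axes: x right, y down, z forward; pixel columns grow to the right and rows downward; lengths in m; the calibration is good to about 2 mm. A picture is of the moment at which its call begins. There is no depth.
- sign_off(): hands the job in; it is judged then, once.
Trained networks look in a picture, given as the dict that the camera call returned (one of the last four; its "shot" number tells which), for a name from the list of things; names that differ only in an ending like _2 or _b are one class to them, and where a whole thing is asked for, a point or a joint stands for the part that bears it (a point fixed in the world has none). Each returns a list of dicts, best first, with "conf" (0 to 1); they miss things now and then, are a little off and sometimes report something else, mostly with a low value. They report only what shows in the picture. A call takes as long as a camera call. They do not tell look-alikes from the thing itself.
- recognise(picture, query): "point" ([row, column] in pixels, amid what is visible of it).
The state is a dict: "time": time; "qpos": joint angles; "dq": joint speeds; "joint_efforts": joint torques, N m; "eef_pos": TCP position; "tcp_rot": TCP orientation; "contact_force": force on the tool from outside, world axes, zero at the start; "wrist_torque": the same for the moment, N m; "opening": opening from 0.0 (shut) to 1.0 (fully open); "finger_force": force on a finger pad.
Only numpy, scipy, OpenCV 4.12 (cv2) and the standard library are available. Lean on these libraries where they do the work, as an engineer would, in place of code of your own. Each camera call takes 0.05 s, during which the arm holds its last target. There are 200 camera calls.

## Working session

There is one attempt and no reset: what is moved stays moved. The work goes in short steps, Python scripts to look and compute and a tool call to move; the robot and the scene stay as the last step left them, time stands still between calls to the robot, and variables do not carry over. Pictures are saved under pics/ and viewed, at most 10 in all, crops included, and the job is handed in when it is done.

Besides the shell and the picture viewer there is one more tool, called after "Request:" by a JSON object that holds its "name" and its "arguments", one argument or row to a line. arm_command: Moves the arm, as the interface text tells. Shifts and turns lie within -1 to 1; 1 stands for 75 cm of shift or 60 degrees of turn. Its arguments: {"type":"object","properties":{"steps":{"type":"array"},"grip_force":{"type":"number"}},"required":["steps"]}

```bash
mkdir -p pics; ls; cat > h.py <<'E'
import numpy as np, cv2
from plant import *
def px(P,c):
    q=c["R"]@np.asarray(P,float)+c["t"]; q=c["K"]@q; return q[:2]/q[2]
def ray(rc,z,c):
    d=c["R"].T@np.linalg.solve(c["K"],[rc[1],rc[0],1.]); o=-c["R"].T@c["t"]
    return o+d*(z-o[2])/d[2]
def save(c,n): cv2.imwrite("pics/"+n,np.ascontiguousarray(c["pixels"])[:,:,::-1])
E
python3 - <<'E'
from h import *
s=get_state(); print({k:np.round(v,3) for k,v in s.items()})
for n in("top","scene"):
    c=read_camera(n); save(c,n+"0.png"); print(n,-c["R"].T@c["t"],c["K"][0,0])
    for q,z in(("jig_base",.02),("drill_plate",.03),("latch",.036),("latch_post",.06),("pin_a",.03),("hole_a",.03),("pen",.006),("spanner",.003),("flashlight",.014)):
        try:
            for r in recognise(c,q)[:4]: print(q,round(r["conf"],2),np.round(r["point"]),np.round(ray(r["point"],z,c),3))
        except Exception as e: print(q,e)
E
```

```text
pics
{'time': np.float64(0.0), 'qpos': array([ 0.993,  0.287,  1.578,  0.   ,  1.279, -0.15 ]), 'dq': array([-0.002, -0.   ,  0.   ,  0.001, -0.001,  0.001]), 'joint_efforts': array([-0.0000e+00, -4.0598e+01, -2.9262e+01, -0.0000e+00,  6.0000e-03,
       -0.0000e+00]), 'eef_pos': array([0.28 , 0.614, 0.23 ]), 'tcp_rot': array([ 0.212,  0.977, -0.001, -0.   ]), 'contact_force': array([-0.353,  0.468, -0.34 ]), 'wrist_torque': array([-0.061,  0.048,  0.036]), 'finger_force': np.float64(0.0), 'opening': np.float64(0.998)}
top [0.41993471 0.1512484  0.95983032] 417.4662789355323
jig_base 0.61 [231. 342.] [0.511 0.068 0.02 ]
drill_plate 0.83 [253. 196.] [0.455 0.387 0.03 ]
drill_plate 0.82 [228. 351.] [0.517 0.047 0.03 ]
drill_plate 0.58 [188. 353.] [0.61  0.044 0.03 ]
latch 0.79 [187. 347.] [0.611 0.059 0.036]
latch_post 0.67 [188. 351.] [0.602 0.053 0.06 ]
pin_a 0.71 [232. 345.] [0.509 0.062 0.03 ]
hole_a 0.65 [232. 356.] [0.51  0.037 0.03 ]
hole_a 0.62 [255. 197.] [0.452 0.385 0.03 ]
pen 0.57 [229. 282.] [0.515 0.204 0.006]
spanner 0.57 [234. 417.] [ 0.51  -0.108  0.003]
flashlight 0.56 [158. 379.] [ 0.687 -0.019  0.014]
scene [-0.07945356 -0.22164614  0.98115662] 513.73379513879
jig_base 0.66 [258. 343.] [0.499 0.037 0.02 ]
drill_plate 0.68 [254. 341.] [0.503 0.043 0.03 ]
drill_plate 0.63 [219. 202.] [0.436 0.375 0.03 ]
latch 0.6 [218. 356.] [0.603 0.055 0.036]
latch_post 0.59 [217. 359.] [0.593 0.044 0.06 ]
pin_a 0.62 [254. 343.] [0.504 0.039 0.03 ]
hole_a 0.75 [215. 201.] [0.446 0.383 0.03 ]
hole_a 0.74 [250. 341.] [0.511 0.048 0.03 ]
pen 0.69 [229. 277.] [0.508 0.215 0.006]
spanner 0.76 [293. 400.] [ 0.489 -0.108  0.003]
flashlight 0.59 [218. 356.] [0.619 0.061 0.014]
flashlight 0.56 [213. 404.] [ 0.687 -0.032  0.014]
```

```bash
python3 - <<'E'
import cv2
a=cv2.imread("pics/top0.png")[145:300,250:440]; b=cv2.imread("pics/scene0.png")[180:325,250:430]
cv2.imwrite("pics/c1.png",cv2.resize(a,None,fx=4,fy=4-.2,interpolation=2)[:589])
cv2.imwrite("pics/c2.png",cv2.resize(b,None,fx=4,fy=4,interpolation=2))
E
```

```text
(no output)
```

View pics/c1.png

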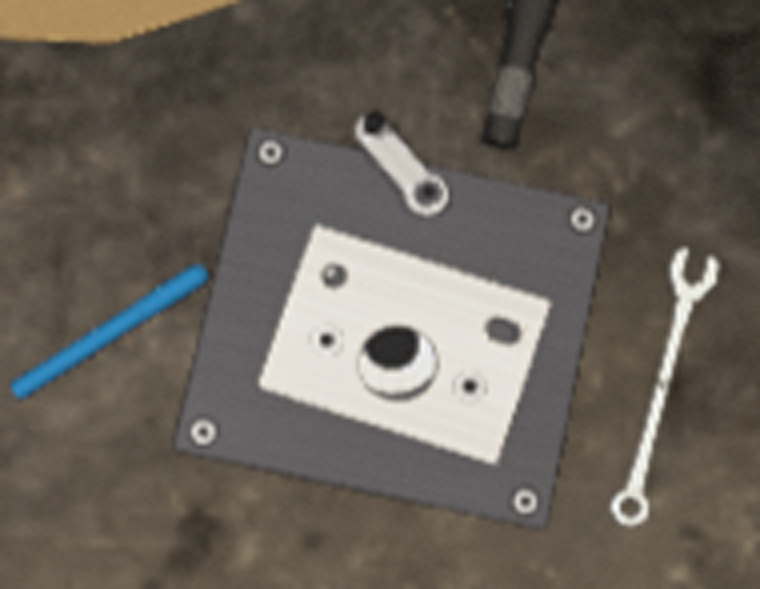

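View pics/c2.png

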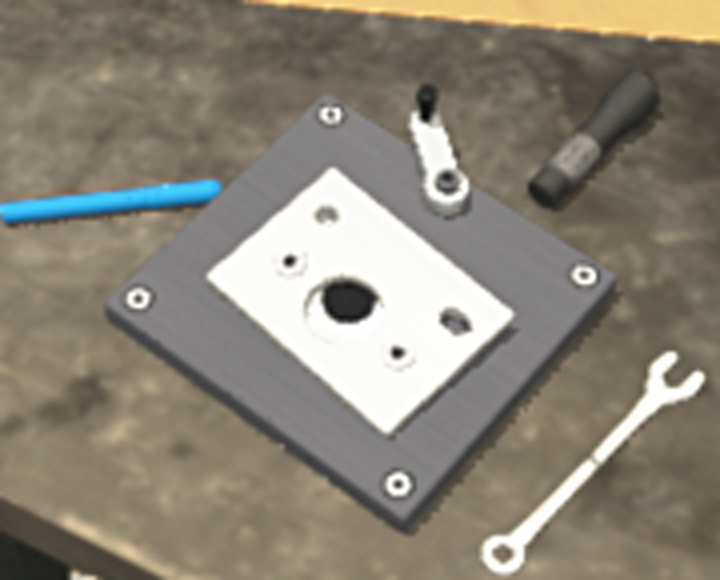

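The top crop shows the large plate on the base, with corners at about (317,225), (551,300), (497,464) and (260,387), and the latch post at (374,122). The pen is close to the base's left edge. I'll fit the base and plate poses from the corners in both views.

```bash
cat > fit.py <<'E'
from h import *
from scipy.optimize import least_squares
from scipy.spatial.transform import Rotation as Ro
def solve(obs,x0,plate=False):
    # obs: list (cam, model pts Nx3, pix Nx2 (col,row)); params x,y,yaw(,tilt)
    def T(p,M):
        if plate:  # tilt about the -x underside edge resting on base at z=.02
            M=(np.array(M)+[50e-3,0,0])@Ro.from_euler("y",-p[3]).as_matrix().T-[50e-3,0,0]
        return M@Ro.from_euler("z",p[2]).as_matrix().T+[p[0],p[1],.02 if plate else 0]
    f=lambda p:np.concatenate([np.array([px(P,c) for P in T(p,np.array(M))])-I for c,M,I in obs]).ravel()
    r=least_squares(f,x0,loss="soft_l1"); return r.x,f(r.x).reshape(-1,2)
BASE=[[.1,.107,.02],[.1,-.107,.02],[-.1,-.107,.02],[-.1,.107,.02]]
PL=[[.05,.07,.008],[.05,-.07,.008],[-.05,-.07,.008],[-.05,.07,.008],[-.012,.042,.0105],[-.012,-.042,.0105]]
def fr(u,f,o): return (np.array(u,float)+.5)/f-.5+o
E
python3 - <<'E'
from fit import *
ct=read_camera("top"); cs=read_camera("scene")
ft=lambda u:fr(u,[4,3.8],[250,145]); fs=lambda u:fr(u,[4,4],[250,180])
bt=ft([(252,128),(608,206),(546,528),(176,450)]); bs=fs([(325,95),(616,276),(405,520),(106,308)])
pt=ft([(317,225),(551,300),(497,464),(260,387),(326,340),(470,386)]); ps=fs([(333,167),(514,314),(389,434),(206,275),(290,261),(398,353)])
for o in([(ct,BASE,bt)],[(cs,BASE,bs)],[(ct,BASE,bt),(cs,BASE,bs)]):
    b,r=solve(o,[.51,.05,-.2]); print("base",b.round(4),r.round(1).tolist())
for o in([(ct,PL,pt)],[(cs,PL,ps)],[(ct,PL,pt),(cs,PL,ps)]):
    p,r=solve(o,[.51,.05,-.2,.087],True); print("plate",p.round(4),r.round(1).tolist())
    R=Ro.from_euler("z",-b[2]).as_matrix()
    print("rel mm",((R@np.array([p[0]-b[0],p[1]-b[1],0]))*1e3).round(1),p[2]-b[2])
post=[ray(ft((374,122))[::-1],.062,ct),ray(fs((427,90))[::-1],.062,cs)]
pv=[ray(ft((428,192))[::-1],.043,ct),ray(fs((447,181))[::-1],.043,cs)]
print(post,pv); a=post[0]-pv[0];print("latch",np.arctan2(a[1],a[0])-b[2])
R=Ro.from_euler("z",b[2]).as_matrix();print("pivot",R@[.078,0,0]+[b[0],b[1],0])
E
```

```text
base [ 0.5138  0.0522 -0.1993] [[-0.4, -0.6], [1.2, -0.8], [0.5, 1.0], [-1.2, 0.4]]
base [ 0.5107  0.0496 -0.1944] [[-0.3, -0.8], [1.0, -0.1], [0.3, 1.1], [-1.3, -0.5]]
base [ 0.5126  0.0509 -0.1977] [[0.0, -0.1], [1.7, -0.4], [1.1, 1.5], [-0.6, 1.0], [-0.2, -1.5], [0.9, -0.7], [-0.1, 0.1], [-1.4, -1.5]]
plate [ 0.5023  0.0478 -0.3052  0.0541] [[-0.5, 0.1], [0.1, 0.3], [0.1, -0.1], [-0.5, -0.2], [0.4, -0.1], [0.3, -0.0]]
rel mm [-9.5 -5.   0. ] -0.10748458526303076
plate [ 0.5009  0.0461 -0.31    0.0928] [[0.0, 0.2], [0.0, -0.2], [-0.5, -0.2], [0.3, 0.4], [0.0, 0.1], [0.1, -0.1]]
rel mm [-10.5  -7.    0. ] -0.11230026156119208
plate [ 0.5021  0.0473 -0.3052  0.0553] [[-0.3, 0.2], [0.4, 0.4], [0.4, 0.1], [-0.3, -0.1], [0.6, 0.1], [0.5, 0.1], [-0.2, 0.5], [-0.2, -0.2], [-0.5, -1.0], [0.2, -0.1], [-0.1, -0.2], [0.1, -0.6]]
rel mm [-9.6 -5.6  0. ] -0.1075347026411391
[array([0.62742055, 0.06958307, 0.062     ]), array([0.62777158, 0.06739181, 0.062     ])] [array([0.59031296, 0.03716177, 0.043     ]), array([0.58682083, 0.03407597, 0.043     ])]
latch 0.9157877690789378
pivot [0.58910347 0.03559577 0.        ]
```

```bash
cat > go.py <<'E'
import sys
from fit import *
B=[.5126,.0509,-.1977]
def b2w(p): return Ro.from_euler("z",B[2]).apply([p[0],p[1],p[2]])+[B[0],B[1],0]
def w2b(p): return Ro.from_euler("z",-B[2]).apply(np.array(p)-[B[0],B[1],0])
def plan(*pts):
    s=get_state(); R=Ro.from_quat(s["tcp_rot"])
    print("t",round(float(s["time"]),2),"base-frame tcp mm",(w2b(s["eef_pos"])*1e3).round(1),"F",np.round(Ro.from_euler("z",-B[2]).apply(s["contact_force"]),1))
    D=np.c_[Ro.from_euler("z",B[2]).as_matrix()@[-1,0,0],Ro.from_euler("z",B[2]).as_matrix()@[0,1,0],[0,0,-1]]
    print("twist",(R.inv()*Ro.from_matrix(D)).as_rotvec().round(3)/np.radians(60))
    for p in pts:
        w=b2w(np.array(p)/1e3); d=w-s["eef_pos"]; print(p,w.round(3),"tr",(R.inv().apply(d)/.75).round(4),"mm",round(np.linalg.norm(d)*1e3))
if __name__=="__main__": plan(*[[float(v) for v in a.split(",")] for a in sys.argv[1:]])
E
python3 go.py -78,-30,120 -78,-30,40 -78,-30,23
```

```text
t 1.1 base-frame tcp mm [-338.7  506.6  231.3] F [ 0.2 -0.7 -0.8]
twist [ 0.          0.         -0.21963382]
[-78.0, -30.0, 120.0] [0.43  0.037 0.12 ] tr [-0.5016 -0.6174  0.1484] mm 607
[-78.0, -30.0, 40.0] [0.43  0.037 0.04 ] tr [-0.5016 -0.6174  0.2551] mm 627
[-78.0, -30.0, 23.0] [0.43  0.037 0.023] tr [-0.5016 -0.6174  0.2777] mm 632
```

Request:
{"name": "arm_command", "arguments": {
  "steps": [
    {"translation": [-0.25, -0.31, 0.07], "twist": [0, 0, -0.11], "fingers": -1},
    {"translation": [-0.25, -0.31, 0.07], "twist": [0, 0, -0.22], "fingers": -1},
    {"translation": [-0.25, -0.31, 0.07], "twist": [0, 0, -0.22], "fingers": -1},
    {"translation": [-0.25, -0.31, 0.07], "twist": [0, 0, -0.22], "fingers": -1},
    {"translation": [-0.25, -0.31, 0.07], "twist": [0, 0, -0.22], "fingers": -1}
  ],
  "grip_force": 20
}}

```text
time: 1.72
eef_pos: [0.3543, 0.3229, 0.1787]
tcp_rot: [0.099, 0.995, 0.0, 0.0]
contact_force: [1.1, -0.6, -0.5]
opening: -0.001
finger_force: 0.0
```

```bash
python3 go.py -78,-30,120 -78,-30,23
```

```text
t 1.73 base-frame tcp mm [-208.6  235.6  178.7] F [ 1.2 -0.3 -0.5]
twist [0.         0.00095493 0.        ]
[-78.0, -30.0, 120.0] [0.43  0.037 0.12 ] tr [-0.174  -0.3542  0.0783] mm 302
[-78.0, -30.0, 23.0] [0.43  0.037 0.023] tr [-0.174  -0.3542  0.2076] mm 334
```

Request:
{"name": "arm_command", "arguments": {
  "steps": [
    {"translation": [-0.174, -0.354, 0.08], "twist": [0, 0, 0], "fingers": -1},
    {"translation": [-0.174, -0.354, 0.08], "twist": [0, 0, 0], "fingers": -1},
    {"translation": [-0.174, -0.354, 0.08], "twist": [0, 0, 0], "fingers": -1},
    {"translation": [-0.174, -0.354, 0.08], "twist": [0, 0, 0], "fingers": -1},
    {"translation": [-0.174, -0.354, 0.08], "twist": [0, 0, 0], "fingers": -1}
  ]
}}

```text
time: 2.35
eef_pos: [0.4305, 0.0367, 0.1189]
tcp_rot: [0.099, 0.995, -0.0, 0.001]
contact_force: [0.8, -0.1, 0.3]
opening: 0.002
finger_force: 0.0
```

```bash
python3 go.py -78,-30,120 -78,-30,23
```

```text
t 2.35 base-frame tcp mm [-77.7 -30.1 118.9] F [0.8 0.1 0.3]
twist [ 0.          0.00095493 -0.00095493]
[-78.0, -30.0, 120.0] [0.43  0.037 0.12 ] tr [ 0.0003  0.0001 -0.0014] mm 1
[-78.0, -30.0, 23.0] [0.43  0.037 0.023] tr [5.000e-04 1.000e-04 1.279e-01] mm 96
```

Request:
{"name": "arm_command", "arguments": {
  "steps": [
    {"translation": [0.002, 0, 0.08], "twist": [0, 0, 0], "fingers": -1},
    {"translation": [0.002, 0, 0.12], "twist": [0, 0, 0], "fingers": -1},
    {"translation": [0.002, 0, 0.127], "twist": [0, 0, 0], "fingers": -1},
    {"translation": [0.002, 0, 0.127], "twist": [0, 0, 0], "fingers": -1}
  ]
}}

```text
time: 2.85
eef_pos: [0.4293, 0.0392, 0.0243]
tcp_rot: [0.098, 0.995, -0.0, 0.001]
contact_force: [0.1, -0.3, 1.1]
opening: 0.001
finger_force: 0.0
```

```bash
python3 go.py -70,-30,23.5 -62,-30,23.5; python3 - <<'E'
from h import *
import cv2
c=read_camera("scene"); save(c,"s1.png"); a=cv2.imread("pics/s1.png")[120:325,220:430]; cv2.imwrite("pics/c3.png",cv2.resize(a,None,fx=2.8,fy=2.8,interpolation=2))
E
```

```text
t 2.85 base-frame tcp mm [-79.4 -27.8  24.3] F [ 0.2 -0.2  1.1]
twist [0.         0.00095493 0.00095493]
[-70.0, -30.0, 23.5] [0.438 0.035 0.024] tr [-0.0125 -0.0029  0.0011] mm 10
[-62.0, -30.0, 23.5] [0.446 0.034 0.024] tr [-0.0232 -0.0029  0.0012] mm 18
```

View pics/c3.png

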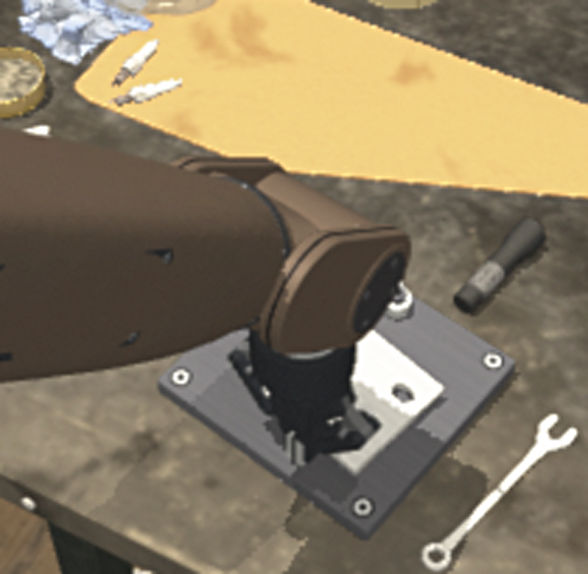

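The fingertips stand just behind the plate's -x edge, at about (320,440) in the crop, and the arm hides part of the plate. Next is the gentle push.

Request:
{"name": "arm_command", "arguments": {
  "steps": [
    {"translation": [-0.006, -0.002, 0.001], "twist": [0, 0, 0], "fingers": -1},
    {"translation": [-0.009, -0.003, 0.001], "twist": [0, 0, 0], "fingers": -1},
    {"translation": [-0.012, -0.003, 0.001], "twist": [0, 0, 0], "fingers": -1},
    {"translation": [-0.015, -0.003, 0.001], "twist": [0, 0, 0], "fingers": -1},
    {"translation": [-0.017, -0.003, 0.001], "twist": [0, 0, 0], "fingers": -1}
  ]
}}

```text
time: 3.52
eef_pos: [0.4404, 0.0344, 0.0227]
tcp_rot: [0.098, 0.995, -0.0, -0.0]
contact_force: [-4.3, -0.9, 2.3]
opening: -0.001
finger_force: 1.9
```

```bash
python3 go.py -62,-30,23.5
```

```text
t 3.52 base-frame tcp mm [-67.6 -30.4  22.7] F [-4.  -1.7  2.3]
twist [-0.         -0.00095493  0.        ]
[-62.0, -30.0, 23.5] [0.446 0.034 0.024] tr [-0.0074  0.0005 -0.0011] mm 6
```

Request:
{"name": "arm_command", "arguments": {
  "steps": [
    {"translation": [-0.003, 0, 0], "twist": [0, 0, 0], "fingers": -1},
    {"translation": [-0.006, 0, 0], "twist": [0, 0, 0], "fingers": -1},
    {"translation": [-0.008, 0, 0], "twist": [0, 0, 0], "fingers": -1},
    {"translation": [-0.008, 0, 0], "twist": [0, 0, 0], "fingers": -1}
  ]
}}

```text
time: 4.03
eef_pos: [0.4476, 0.0332, 0.0231]
tcp_rot: [0.099, 0.995, 0.0, 0.001]
contact_force: [0.0, -1.0, 0.7]
opening: 0.001
finger_force: 0.0
```

```bash
python3 go.py -75,-30,24; python3 - <<'E'
from h import *
c=read_camera("top"); save(c,"t1.png"); a=cv2.imread("pics/t1.png")[145:300,250:440]; cv2.imwrite("pics/c4.png",cv2.resize(a,None,fx=3.8,fy=3.8,interpolation=2))
E
```

```text
t 4.03 base-frame tcp mm [-60.3 -30.2  23.1] F [ 0.2 -0.9  0.7]
twist [0.         0.00286479 0.        ]
[-75.0, -30.0, 24.0] [0.433 0.036 0.024] tr [ 0.0196  0.0002 -0.0012] mm 15
```

View pics/c4.png

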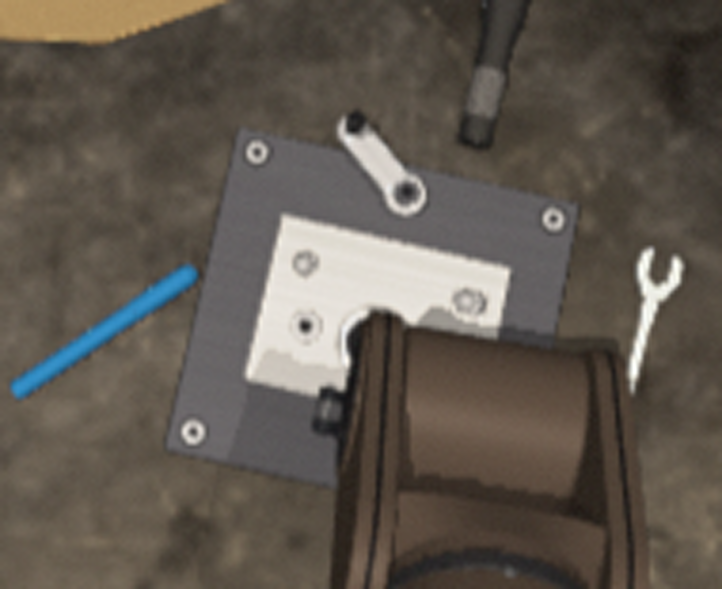

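The pins now show inside both the round hole (305,262) and the slot (470,301), so the plate seems to have dropped. I'll back off and check.

Request:
{"name": "arm_command", "arguments": {
  "steps": [
    {"translation": [0.015, 0, -0.002], "twist": [0, 0, 0], "fingers": -1},
    {"translation": [0.018, 0, -0.08], "twist": [0, 0, 0], "fingers": -1},
    {"translation": [0.018, 0.08, -0.16], "twist": [0, 0, 0], "fingers": -1},
    {"translation": [0.018, 0.16, -0.16], "twist": [0, 0, 0], "fingers": -1},
    {"translation": [0.018, 0.24, -0.16], "twist": [0, 0, 0], "fingers": -1}
  ]
}}

```text
time: 4.7
eef_pos: [0.4671, 0.2023, 0.1447]
tcp_rot: [0.099, 0.995, 0.001, 0.002]
contact_force: [0.9, -0.3, -0.1]
opening: 0.004
finger_force: 0.0
```

```bash
python3 go.py; python3 - <<'E'
from h import *
for n,(r,c0) in (("top",(145,250)),("scene",(180,250))):
    c=read_camera(n); save(c,n+"2.png"); a=cv2.imread("pics/"+n+"2.png")[r:r+150,c0:c0+190]; cv2.imwrite("pics/d_"+n+".png",cv2.resize(a,None,fx=4,fy=4,interpolation=2))
E
```

```text
t 4.7 base-frame tcp mm [-74.4 139.5 144.7] F [ 1.  -0.1 -0.1]
twist [ 0.00190986  0.00477465 -0.00095493]
```

View pics/d_top.png

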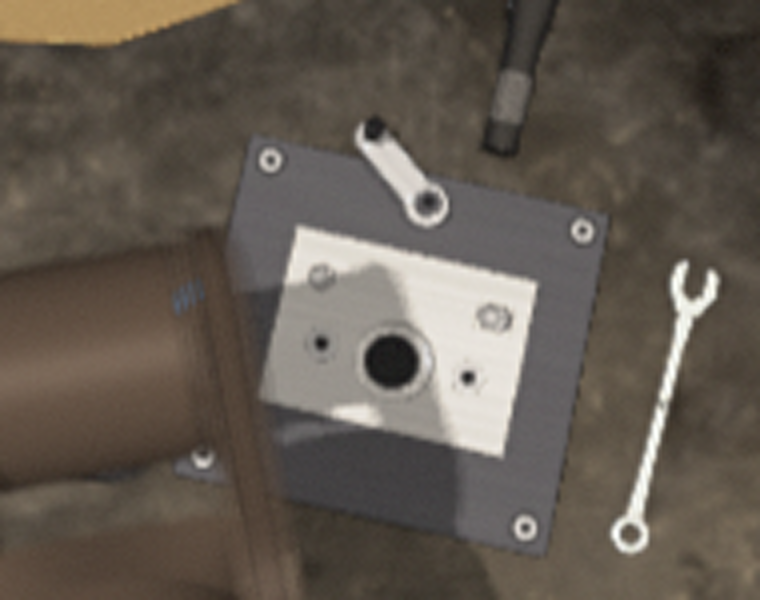

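View pics/d_scene.png

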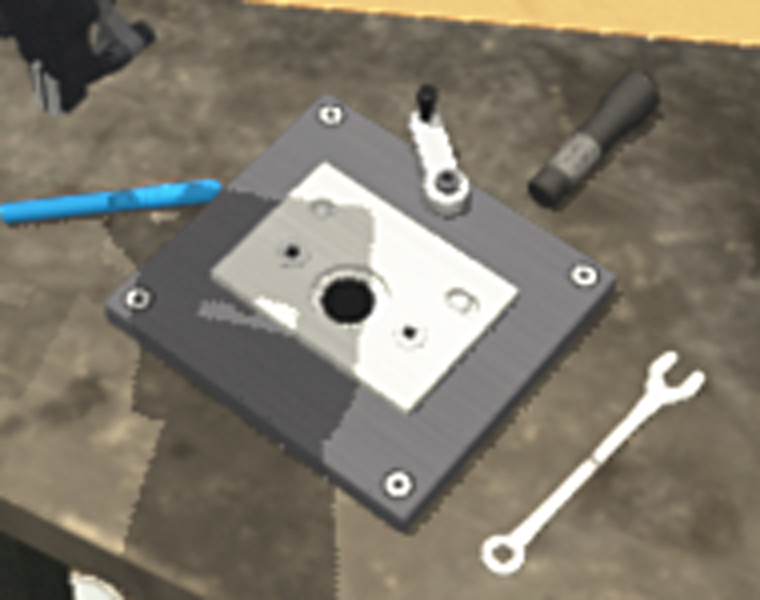

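Both views show the plate lined up with the base, a pin in the round hole at (321,277) and one in the slot at (494,317). I'll fit its pose numerically and plan the latch path.

```bash
python3 - <<'E'
from fit import *
ct=read_camera("top"); cs=read_camera("scene")
ft=lambda u:fr(u,[4,4],[250,145]); fs=lambda u:fr(u,[4,4],[250,180])
pt=ft([(297,226),(537,283),(502,457),(260,403),(321,343),(468,377)]); ps=fs([(327,161),(518,291),(409,411),(210,273),(292,252),(409,332)])
for o,b in(([(ct,PL,pt)],[.5138,.0522,-.1993]),([(cs,PL,ps)],[.5107,.0496,-.1944])):
    p,r=solve(o,[.51,.05,-.2,.0],True); print(p.round(4),abs(r).max().round(1),"rel",(Ro.from_euler("z",-b[2]).apply([p[0]-b[0],p[1]-b[1],0])*1e3).round(1),(p[2]-b[2]).round(3))
E
python3 go.py 90,125,120 145,20,120 145,20,48
```

```text
[ 0.5137  0.0515 -0.203  -0.0011] 0.7 rel [ 0.  -0.7  0. ] -0.004
[ 0.5121  0.049  -0.2131  0.0197] 0.6 rel [ 1.5 -0.4  0. ] -0.019
t 4.9 base-frame tcp mm [-75.9 138.3 142.1] F [ 0.6 -1.3  0. ]
twist [-0.         -0.          0.00286479]
[90.0, 125.0, 120.0] [0.625 0.156 0.12 ] tr [-0.2212 -0.0185  0.0295] mm 168
[145.0, 20.0, 120.0] [0.659 0.042 0.12 ] tr [-0.2941 -0.1587  0.0295] mm 252
[145.0, 20.0, 48.0] [0.659 0.042 0.048] tr [-0.2941 -0.1587  0.1255] mm 268
```

The plate is seated. The top view fits within 1 mm and is flat. Now the latch.

Request:
{"name": "arm_command", "arguments": {
  "steps": [
    {"translation": [-0.08, -0.02, 0.02], "twist": [0, 0, 0], "fingers": -1},
    {"translation": [-0.16, -0.06, 0.03], "twist": [0, 0, 0], "fingers": -1},
    {"translation": [-0.22, -0.11, 0.03], "twist": [0, 0, 0], "fingers": -1},
    {"translation": [-0.294, -0.155, 0.03], "twist": [0, 0, 0], "fingers": -1},
    {"translation": [-0.294, -0.159, 0.03], "twist": [0, 0, 0], "fingers": -1}
  ]
}}

```text
time: 5.52
eef_pos: [0.6605, 0.0351, 0.1194]
tcp_rot: [0.102, 0.995, -0.0, 0.0]
contact_force: [-0.6, 0.8, -0.2]
opening: 0.002
finger_force: 0.0
```

```bash
python3 go.py 136,18,48
```

```text
t 5.53 base-frame tcp mm [148.1  13.6 119.4] F [-0.7  0.7 -0.2]
twist [-0.00095493  0.         -0.00572958]
[136.0, 18.0, 48.0] [0.649 0.042 0.048] tr [0.0162 0.0059 0.0952] mm 73
```

Request:
{"name": "arm_command", "arguments": {
  "steps": [
    {"translation": [0.01, 0.003, 0.06], "twist": [0, 0, 0], "fingers": -1},
    {"translation": [0.012, 0.005, 0.095], "twist": [0, 0, 0], "fingers": -1},
    {"translation": [0.013, 0.005, 0.095], "twist": [0, 0, 0], "fingers": -1},
    {"translation": [0.013, 0.005, 0.095], "twist": [0, 0, 0], "fingers": -1}
  ]
}}

```text
time: 6.02
eef_pos: [0.6504, 0.0457, 0.0499]
tcp_rot: [0.099, 0.995, -0.0, 0.001]
contact_force: [0.4, -0.1, 0.5]
opening: -0.005
finger_force: 0.0
```

```bash
cat >> go.py <<'E'
E
python3 - <<'E'
from go import *
P=[]
for a in np.arange(.9,3.15,.16):
    post=np.array([78+50*np.cos(a),50*np.sin(a)]); t=np.array([-np.sin(a),np.cos(a)])
    s=min(11/max(abs(t[0]),1e-6),14.5/max(abs(t[1]),1e-6))+5
    P.append([*(post-s*t).round(1),48])
plan(*P)
E
```

```text
t 6.03 base-frame tcp mm [136.1  21.9  49.9] F [ 0.4 -0.1  0.5]
twist [ 0.          0.00095493 -0.        ]
[np.float64(124.0), np.float64(27.3), 48] [0.64  0.053 0.048] tr [0.0162 0.0072 0.0025] mm 13
[np.float64(117.8), np.float64(35.0), 48] [0.635 0.062 0.048] tr [0.0244 0.0174 0.0025] mm 23
[np.float64(110.9), np.float64(41.2), 48] [0.629 0.07  0.048] tr [0.0336 0.0257 0.0025] mm 32
[np.float64(103.4), np.float64(46.0), 48] [0.623 0.076 0.048] tr [0.0436 0.0321 0.0025] mm 41
[np.float64(95.5), np.float64(49.5), 48] [0.616 0.081 0.048] tr [0.0542 0.0368 0.0025] mm 49
[np.float64(87.5), np.float64(51.7), 48] [0.609 0.084 0.048] tr [0.0648 0.0397 0.0024] mm 57
[np.float64(79.5), np.float64(52.6), 48] [0.601 0.087 0.048] tr [0.0755 0.0409 0.0024] mm 64
[np.float64(71.8), np.float64(52.5), 48] [0.593 0.088 0.048] tr [0.0858 0.0408 0.0024] mm 71
[np.float64(64.5), np.float64(51.5), 48] [0.586 0.089 0.048] tr [0.0955 0.0394 0.0024] mm 78
[np.float64(57.8), np.float64(50.1), 48] [0.579 0.089 0.048] tr [0.1044 0.0376 0.0024] mm 83
[np.float64(51.8), np.float64(48.4), 48] [0.573 0.088 0.048] tr [0.1124 0.0353 0.0024] mm 88
[np.float64(43.6), np.float64(42.1), 48] [0.564 0.084 0.048] tr [0.1234 0.0269 0.0024] mm 95
[np.float64(37.0), np.float64(35.0), 48] [0.556 0.078 0.048] tr [0.1322 0.0174 0.0023] mm 100
[np.float64(31.8), np.float64(27.5), 48] [0.549 0.072 0.048] tr [0.1391 0.0074 0.0023] mm 104
[np.float64(28.0), np.float64(19.6), 48] [0.544 0.065 0.048] tr [ 0.1442 -0.0031  0.0023] mm 108
```

Request:
{"name": "arm_command", "arguments": {
  "steps": [
    {"translation": [0.016, 0.007, 0.003], "twist": [0, 0, 0], "fingers": -1},
    {"translation": [0.024, 0.017, 0.003], "twist": [0, 0, 0], "fingers": -1},
    {"translation": [0.034, 0.026, 0.003], "twist": [0, 0, 0], "fingers": -1},
    {"translation": [0.044, 0.032, 0.003], "twist": [0, 0, 0], "fingers": -1},
    {"translation": [0.054, 0.037, 0.003], "twist": [0, 0, 0], "fingers": -1}
  ]
}}

```text
time: 6.65
eef_pos: [0.6158, 0.0817, 0.0465]
tcp_rot: [0.098, 0.995, 0.0, 0.0]
contact_force: [-0.2, -1.2, 1.4]
opening: 0.0
finger_force: 0.7
```

```bash
python3 go.py 87.5,51.7,48 79.5,52.6,48 71.8,52.5,48 64.5,51.5,48 57.8,50.1,48
```

```text
t 6.65 base-frame tcp mm [95.1 50.4 46.5] F [ 0.  -1.2  1.4]
twist [0.         0.00095493 0.00095493]
[87.5, 51.7, 48.0] [0.609 0.084 0.048] tr [ 0.0101  0.0017 -0.002 ] mm 8
[79.5, 52.6, 48.0] [0.601 0.087 0.048] tr [ 0.0208  0.0029 -0.002 ] mm 16
[71.8, 52.5, 48.0] [0.593 0.088 0.048] tr [ 0.0311  0.0028 -0.002 ] mm 23
[64.5, 51.5, 48.0] [0.586 0.089 0.048] tr [ 0.0408  0.0014 -0.002 ] mm 31
[57.8, 50.1, 48.0] [0.579 0.089 0.048] tr [ 0.0497 -0.0004 -0.002 ] mm 37
```

Request:
{"name": "arm_command", "arguments": {
  "steps": [
    {"translation": [0.01, 0.002, -0.002], "twist": [0, 0, 0], "fingers": -1},
    {"translation": [0.021, 0.003, -0.002], "twist": [0, 0, 0], "fingers": -1},
    {"translation": [0.031, 0.003, -0.002], "twist": [0, 0, 0], "fingers": -1},
    {"translation": [0.041, 0.001, -0.002], "twist": [0, 0, 0], "fingers": -1},
    {"translation": [0.05, 0, -0.002], "twist": [0, 0, 0], "fingers": -1}
  ]
}}

```text
time: 7.28
eef_pos: [0.5788, 0.0885, 0.0479]
tcp_rot: [0.099, 0.995, 0.0, 0.0]
contact_force: [3.5, -4.6, -0.3]
opening: 0.003
finger_force: 2.4
```

```bash
python3 go.py 51.8,48.4,48 43.6,42.1,48 37,35,48 31.8,27.5,48 28,21,48; python3 - <<'E'
from h import *
c=read_camera("scene"); save(c,"s3.png"); a=cv2.imread("pics/s3.png")[120:325,220:430]; cv2.imwrite("pics/c5.png",cv2.resize(a,None,fx=2.8,fy=2.8,interpolation=2))
E
```

```text
t 7.28 base-frame tcp mm [57.5 49.8 47.9] F [ 4.3 -3.8 -0.3]
twist [0. 0. 0.]
[51.8, 48.4, 48.0] [0.573 0.088 0.048] tr [ 0.0076 -0.0019 -0.0001] mm 6
[43.6, 42.1, 48.0] [0.564 0.084 0.048] tr [ 0.0186 -0.0103 -0.0001] mm 16
[37.0, 35.0, 48.0] [0.556 0.078 0.048] tr [ 0.0274 -0.0198 -0.0001] mm 25
[31.8, 27.5, 48.0] [0.549 0.072 0.048] tr [ 0.0343 -0.0298 -0.0001] mm 34
[28.0, 21.0, 48.0] [0.544 0.066 0.048] tr [ 0.0394 -0.0384 -0.0001] mm 41
```

View pics/c5.png

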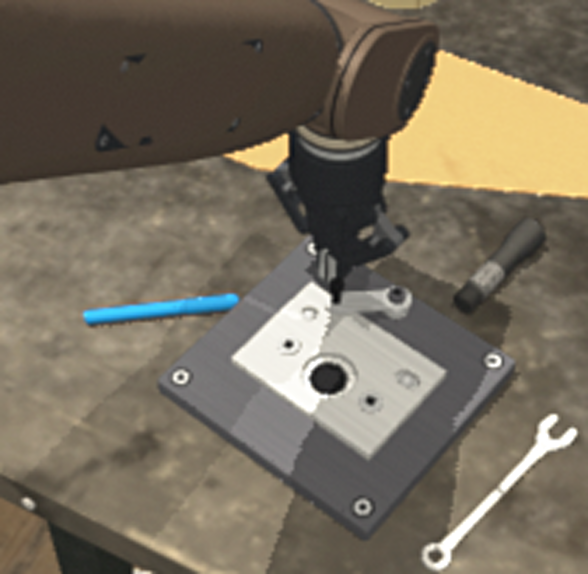

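The post at (336,297) is moving with the finger and the strap is already sweeping over the plate's edge, from (345,300) to (395,295). The pen, spanner and torch haven't moved.

Request:
{"name": "arm_command", "arguments": {
  "steps": [
    {"translation": [0.008, -0.002, 0], "twist": [0, 0, 0], "fingers": -1},
    {"translation": [0.018, -0.01, 0], "twist": [0, 0, 0], "fingers": -1},
    {"translation": [0.027, -0.02, 0], "twist": [0, 0, 0], "fingers": -1},
    {"translation": [0.034, -0.03, 0], "twist": [0, 0, 0], "fingers": -1},
    {"translation": [0.038, -0.038, 0], "twist": [0, 0, 0], "fingers": -1}
  ]
}}

```text
time: 7.95
eef_pos: [0.5447, 0.0659, 0.0476]
tcp_rot: [0.099, 0.995, 0.0, -0.0]
contact_force: [1.5, 0.4, 0.5]
opening: -0.002
finger_force: 0.6
```

```bash
python3 go.py 29,19,48 29,17,48 29,15,48
```

```text
t 7.95 base-frame tcp mm [28.5 21.  47.6] F [1.4 0.7 0.5]
twist [ 0.         -0.00095493  0.        ]
[29.0, 19.0, 48.0] [0.545 0.064 0.048] tr [-0.0006 -0.0027 -0.0006] mm 2
[29.0, 17.0, 48.0] [0.544 0.062 0.048] tr [-0.0006 -0.0054 -0.0006] mm 4
[29.0, 15.0, 48.0] [0.544 0.06  0.048] tr [-0.0006 -0.008  -0.0006] mm 6
```

Request:
{"name": "arm_command", "arguments": {
  "steps": [
    {"translation": [0, -0.0015, 0], "twist": [0, 0, 0], "fingers": -1},
    {"translation": [0, -0.003, 0], "twist": [0, 0, 0], "fingers": -1},
    {"translation": [0, -0.0045, 0], "twist": [0, 0, 0], "fingers": -1}
  ]
}}

```text
time: 8.32
eef_pos: [0.5445, 0.0648, 0.0476]
tcp_rot: [0.099, 0.995, 0.002, -0.001]
contact_force: [0.2, 11.0, 0.8]
opening: 0.002
finger_force: 5.1
```

Request:
{"name": "arm_command", "arguments": {
  "steps": [
    {"translation": [0, -0.0015, 0], "twist": [0, 0, 0], "fingers": -1},
    {"translation": [0, -0.003, 0], "twist": [0, 0, 0], "fingers": -1}
  ]
}}

```text
time: 8.57
eef_pos: [0.5444, 0.0644, 0.0477]
tcp_rot: [0.1, 0.995, 0.004, -0.0]
contact_force: [1.9, 16.9, -0.5]
opening: -0.003
finger_force: 8.2
```

```bash
python3 go.py 29,12,48
```

```text
t 8.57 base-frame tcp mm [28.5 19.5 47.7] F [-1.5 16.9 -0.5]
twist [ 0.00763944 -0.00190986 -0.00286479]
[29.0, 12.0, 48.0] [0.543 0.057 0.048] tr [-0.0007 -0.01   -0.0005] mm 7
```

The latch is at its stop: finger at y = 19.5 mm, as predicted, with the force rising to 17 N. Backing away and up.

Request:
{"name": "arm_command", "arguments": {
  "steps": [
    {"translation": [0, 0.03, 0], "twist": [0, 0, 0], "fingers": -1},
    {"translation": [0, 0.06, -0.08], "twist": [0, 0, 0], "fingers": -1},
    {"translation": [0, 0.12, -0.14], "twist": [0, 0, 0], "fingers": -1},
    {"translation": [0, 0.2, -0.16], "twist": [0, 0, 0], "fingers": -1},
    {"translation": [0, 0.28, -0.16], "twist": [0, 0, 0], "fingers": -1}
  ]
}}

```text
time: 9.2
eef_pos: [0.5874, 0.2678, 0.1708]
tcp_rot: [0.099, 0.995, 0.0, 0.002]
contact_force: [1.3, -0.3, -0.0]
opening: -0.005
finger_force: 0.0
```

Request:
{"name": "arm_command", "arguments": {
  "steps": [
    {"translation": [0, 0, 0], "twist": [0, 0, 0], "fingers": -1},
    {"translation": [0, 0, 0], "twist": [0, 0, 0], "fingers": -1}
  ]
}}

```text
time: 9.45
eef_pos: [0.5852, 0.2661, 0.167]
tcp_rot: [0.098, 0.995, -0.001, -0.001]
contact_force: [-1.0, 0.4, 0.2]
opening: 0.003
finger_force: 0.0
```

```bash
python3 go.py; python3 - <<'E'
from h import *
o=[]
for n,(r,c0) in (("top",(145,250)),("scene",(180,250))):
    c=read_camera(n); save(c,n+"9.png"); o.append(cv2.resize(cv2.imread("pics/"+n+"9.png")[r:r+145,c0+10:c0+143 if n=="top" else c0+143],None,fx=3,fy=4,interpolation=2))
cv2.imwrite("pics/e.png",np.hstack(o))
print(o[0].shape)
E
```

```text
t 9.45 base-frame tcp mm [ 28.9 225.2 167. ] F [-1.1  0.2  0.2]
twist [-0.00190986 -0.00095493  0.00095493]
(580, 399, 3)
```

View pics/e.png

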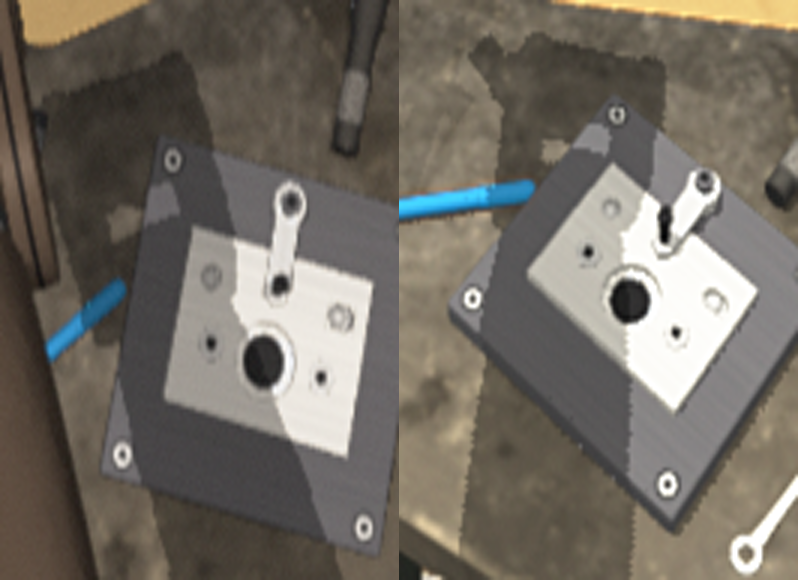

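The left view shows the strap running from pivot (291,203) to post (280,287), straight along the base's -x within about 1 degree. The plate lies flat, with both pins in their openings, and nothing else has moved.

```bash
python3 -c "
from plant import *
print(sign_off())"
```

```text
the job is handed in; nothing more can be done
None
```

The plate is seated flat over both pins, the latch is pushed round to its stop, the pen, spanner and torch look unmoved in the pictures, and I've handed the job in; the hand-in gave no verdict.

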